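# Gauge an aluminium blank and hold it in the drilling jig

## Task

Two aluminium blanks stand on the bench, and only the narrower one fits the drilling jig: set it down on the bed at the jig's open entry end, slide it along the bed through the gauge gap between jaw and fence, and on until its end is up against the stop block. Bring it flush to the fence, then push it firmly, at one and the same time, sideways against the fence and down onto the bed (some ten newtons each way), square and fully home, and finish while still holding that push: do not let go or draw back. Leave the tools, meter, jar, reel, coupler and tray lying around where they are.

Things in the scene. Friction and masses are not known exactly. Their poses are not given: they have to be found in the camera images.
- narrow_blank: the blank that passes the gauge: plain aluminium block, 30 mm wide (its x) x 70 mm long (its y) x 56 mm tall (z), about 0.2 to 0.4 kg, standing upright on the bench with two small dark hole marks on its top (marks only, not holes). Origin: centre of its underside. Either end may lead.
- wide_blank: the oversize blank: looks the same but is 38 mm wide (its x) x 70 mm long (its y) x 56 mm tall; too wide for the gauge, not needed. Origin: centre of its underside.
- jig: drilling jig fixed level on the bench, perhaps turned a little. Origin at bench level (z 0); its aluminium base plate spans x -64 to 52, y -162 to 138 mm and is 4 mm thick. Jig +x points away from the robot, square to the fence; +y runs along the fence from the open entry end to the stop block; z up.
- home (a point): a point fixed on the jig at x 5, y 65, z 10 mm of the jig's frame: where the narrow blank's origin lies when the blank is fully home, flush on bed, fence and stop.
- bed: the jig's flat black bed of slick plastic laminate (friction about 0.2) on which the blank slides, x from -54 to 42 and y from -152 to 128 mm in the jig's frame; its top is 10 mm above the bench. Origin: 6 mm below its top, straight above the jig's origin.
- fence: steel fence rail on the bed along the side away from the robot, 14 mm thick, 24 mm high above the bed, 250 mm long (y from -125 to 125 mm). Its guiding face, which looks to -x, is at x 20 mm in the jig's frame. Origin: on that face at bed level, y 0.
- jaw: gauge jaw: small steel block on the bed facing the fence, 24 mm (x) by about 26 mm (y, from -35 to -9 mm), 24 mm high above the bed, entry corner rounded. Its gauging face, which looks to +x, is at x -14 mm in the jig's frame, so the gap between jaw and fence is 34 mm. Origin: on that face at bed level, y -20 mm.
- stop: steel stop block on the bed at the +y end, 44 mm (x) by 20 mm (y), 24 mm high above the bed. Its stopping face, which looks to -y, is at y 100 mm in the jig's frame. Origin: on that face at bed level, x -3 mm.
- meter: bystander, leave alone: handheld multimeter lying flat, 150 x 75 x 32 mm. Origin on the underside, centre.
- screwdriver: bystander, leave alone: screwdriver lying on the bench. Origin on the underside (between handle and tip).
- flux_jar: bystander, leave alone: small amber jar, 48 mm across, 55 mm tall. Origin on the underside, centre.
- solder_reel: bystander, leave alone: steel reel lying flat, 56 mm across with a 20 mm hole, 30 mm tall. Origin on the underside, centre.
- coupler: bystander, leave alone: brass coupler standing on end, 22 mm across, 34 mm tall. Origin on the underside, centre.
- screw_tray: bystander, leave alone: open grey tray with one divider, 100 x 70 x 22 mm. Origin on the underside, centre.
- wrench: bystander, leave alone: wrench lying on the bench. Origin on the underside (between handle and tip).

How it is judged (in metres and radians):
On the way, in this order (a step that is already met when the one before it is completed fails the run):
1. the narrow blank is down on the bed between gauge jaw and fence (y of narrow_blank in the frame of jig between -0.045 and 0.005 m and x of narrow_blank in the frame of jig between -0.005 and 0.011 m and z of narrow_blank in the frame of jig below 0.014 m), for 0.1 s.
2. it has come out of the gauge on the stop block's side, still down on the bed (y of narrow_blank in the frame of jig between 0.028 and 0.07 m and z of narrow_blank in the frame of jig below 0.014 m and x of narrow_blank in the frame of jig between -0.012 and 0.012 m), for 0.05 s.
At the end, for the whole second after the job is handed in: The narrow blank is within 2.5 mm of flush with the fence, 3 mm of the stop block and 2 mm of the bed, square and upright within 0.05 rad, at rest, with the gripper's fingers pressing it (4 N or more): at least 3 N on the fence and 6.5 N on the bed (its own weight is 2.2 to 3.9 N) (x of narrow_blank in the frame of jig between 0.0025 and 0.0075 m and y of narrow_blank in the frame of jig between 0.062 and 0.068 m and z of narrow_blank in the frame of jig between 0.008 and 0.012 m and angle between the y axis of narrow_blank and the y axis of jig, either way round below 0.05 rad and angle between narrow_blank's own z axis and vertical below 0.05 rad and contact force between narrow_blank and fence above 3 N and contact force between narrow_blank and bed above 6.5 N and contact force between the fingers and narrow_blank above 4 N and linear speed of narrow_blank below 0.01 m/s); the arm keeps its last pose, push and grip.
It fails at once if a bystander (tool, jar, reel, coupler, tray or meter) moved by more than 30 mm (distance of any of meter, screwdriver, flux_jar, solder_reel, coupler, screw_tray, wrench from where it was at the start of the episode above 0.03 m).
It also fails if it takes over 48 s, if anything falls off the work surface, if the arm or the gripper's body presses on something with over 40 N, if the wrist force passes 120 N, or if a joint passes its speed limit or range.

## Robot

A 6-joint arm with a two-finger parallel gripper is mounted at the origin on the work surface. World frame = base frame: x ahead of the robot, y to its left, z up, the work surface at z = 0. Lengths are in mm, angles in rad, forces in N, time in s.
With the tool pointing down it reaches from about 425 to 1125 mm from the base axis. Payload 14.9 kg.
Tool frame: the origin (TCP) lies between the finger pads; the fingertips stand robot.tips_ahead ahead of it and the grasp point (between the pads) lies 3 mm ahead of it (robot.tips_ahead is the distance from the TCP to the fingertips, in mm); z points along the fingers, y is the direction in which the jaws open and shut (so a half turn about z gives the same grasp; the last joint's range is limited). The gripper opens to 91 mm and grips with 3 to 60 N. Pads are 32 mm wide; open, the fingers measure 118 mm over their backs; the gripper's body (76 mm by 178 mm) begins 60 mm behind the grasp point.
Start: joints at [1.252, 0.379, 1.734, -0, 1.028, -0.033], TCP at [197.355, 671.617, 235.932] pointing down, gripper open.
Joint ranges: [-2.77, 2.77], [-0.74, 2.19], [0, 2.66], [-1.06, 4.2], [0.31, 2.87], [-3.08, 3.08]. Speed limits (rad/s): [1.89, 1.89, 2.39, 3.14, 3.14, 3.14].

## Interface

Orientations are given as a unit quaternion [w, x, y, z].
In Python, from cell import robot gives the robot as it stands.
- The arm moves only by the tool play_rows, never from a script. Its argument "motion" is a list of rows, each a list of 7 numbers: the shift along the tool's x, y, z in cm, then the turn, a rotation vector about the tool's x, y, z in degrees, then the closure, from -1 (fully open) to 1 (shut), so that 0 is half open. In form: [[tx, ty, tz, rx, ry, rz, jaw], ...]. A call has 1 to 12 rows; each row is the pose to reach, as a shift and turn from the pose measured when the call began, along the tool's axes at that moment; what a row does not reach only later rows make up. A row lasts 1/8 s, in which the tool goes at most 62.5 mm and 10.7 degrees, less where a joint would pass 70% of its speed; a pose out of reach is approached as far as the arm can. A call with a gripper value outside its range is refused whole. The fingers move at their own pace and stop on an object; "squeeze" is the grip in N (left out, the last holds). Time passes only in rows, so rows that repeat a pose let the fingers close. It gives the time, the measured TCP pose, the force and the opening at its end, in the units of the state.
- robot.get_obs(): the state, without advancing time (a new reading comes with each control period).
- robot.capture(name): name is "scene" or "side" or "wrist"; returns a dict with "img" (384x512x3 uint8, red, green, blue), "fx", "fy", "cx", "cy" (pixels), "distortion" ([k1, k2, p1, p2, k3] as OpenCV has them; the pictures are not rectified), "cam_to_world" (4x4, takes a point from camera to world coordinates). Camera axes: x right, y up, looking along -z (the intrinsics and any distortion apply to the point x, -y, -z); pixel columns grow to the right and rows downward; lengths in mm; the calibration is good to about 2 mm. A picture is of the moment at which its call begins. There is no depth.
- robot.job_done(): hands the job in, once; it reports no verdict.
The state is a dict: "time": time; "qpos": joint angles; "qd": joint speeds; "joint_efforts": joint torques, N m; "tcp_pos": TCP position; "tool_rot": TCP orientation; "force": force on the tool from outside, world axes, zero at the start; "wrist_torque": the same for the moment, N m; "grip_width": opening from 0.0 (shut) to 1.0 (fully open).
Only numpy, scipy, OpenCV 4.12 (cv2) and the standard library are available. Lean on these libraries where they do the work, as an engineer would, in place of code of your own. Each camera call takes 0.05 s, during which the arm holds its last target. There are 200 camera calls.

## Working session

There is one attempt and no reset: what is moved stays moved. The work goes in short steps, Python scripts to look and compute and a tool call to move; the robot and the scene stay as the last step left them, time stands still between calls to the robot, and variables do not carry over. Pictures are saved under pics/ and viewed, about 8 in all and at most 12, crops included, and the job is handed in when it is done.

Besides the shell and the picture viewer there is one more tool, called after "Emit:" in YAML: its name, and indented under it one key for each argument. play_rows: Moves the arm, as the interface text tells. Its arguments: {"type":"object","properties":{"motion":{"type":"array"},"squeeze":{"type":"number"}},"required":["motion"]}

```bash
ls; mkdir -p pics; cat > h.py <<'E'
import numpy as np, cv2
from cell import robot
def cap(n,fn=None):
    c=robot.capture(n)
    if fn: cv2.imwrite('pics/'+fn,cv2.cvtColor(c['img'],cv2.COLOR_RGB2BGR))
    return c
def rays(c,px):
    K=np.array([[c['fx'],0,c['cx']],[0,c['fy'],c['cy']],[0,0,1.]])
    u=cv2.undistortPoints(np.array(px,float).reshape(-1,1,2),K,np.array(c['distortion'],float))[:,0]
    d=np.c_[u[:,0],-u[:,1],-np.ones(len(u))]
    T=np.array(c['cam_to_world']); return T[:3,3],d@T[:3,:3].T
def onz(c,px,z):
    o,d=rays(c,px); return o+d*((z-o[2])/d[:,2])[:,None]
def tri(c1,p1,c2,p2):
    o1,d1=rays(c1,p1);o2,d2=rays(c2,p2);out=[]
    for a,b in zip(d1,d2):
        s=np.linalg.lstsq(np.c_[a,-b],o2-o1,rcond=None)[0]
        A=o1+a*s[0];B=o2+b*s[1]; out.append(np.r_[(A+B)/2,np.linalg.norm(A-B)])
    return np.array(out)
E
python3 - <<'E'
from h import *
import pickle
o=robot.get_obs(); print({k:np.round(v,3) for k,v in o.items()}, robot.tips_ahead)
cs={n:cap(n,n+'0.png') for n in('scene','side','wrist')}
pickle.dump(cs,open('c0.pkl','wb'))
for n,c in cs.items(): print(n,np.round(c['cam_to_world'],2).tolist(),c['fx'],c['distortion'])
a=np.vstack([np.hstack([cs['scene']['img'],cs['side']['img']])])
E
```

```text
pics
{'time': np.float64(0.0), 'qpos': array([ 1.252,  0.379,  1.735, -0.   ,  1.029, -0.033]), 'qd': array([ 0.001, -0.   ,  0.001,  0.   ,  0.001, -0.002]), 'joint_efforts': array([ 3.0000e-03, -7.6371e+01, -4.3437e+01,  6.5000e-02,  4.2000e-02,
       -0.0000e+00]), 'tcp_pos': array([197.226, 671.233, 235.284]), 'tool_rot': array([-0.   ,  0.142,  0.99 , -0.001]), 'force': array([ 0.979, -1.107,  0.305]), 'wrist_torque': array([-0.041, -0.013,  0.034]), 'grip_width': np.float64(1.0)} 22.0
scene [[-0.79, -0.49, 0.37, 1002.07], [0.61, -0.63, 0.49, 611.1], [-0.0, 0.61, 0.79, 955.45], [0.0, 0.0, 0.0, 1.0]] 370.6249468389761 [-0.04285519  0.          0.          0.          0.        ]
side [[0.93, 0.18, -0.32, 227.12], [-0.37, 0.45, -0.81, -824.09], [-0.0, 0.87, 0.49, 564.2], [0.0, 0.0, 0.0, 1.0]] 393.3446528654687 [0.03288354 0.         0.         0.         0.        ]
wrist [[0.28, -0.92, -0.26, 125.08], [0.96, 0.27, 0.08, 692.76], [-0.0, -0.27, 0.96, 384.06], [0.0, 0.0, 0.0, 1.0]] 297.4495591662775 [-0.03035643  0.          0.          0.          0.        ]
```

View pics/scene0.png

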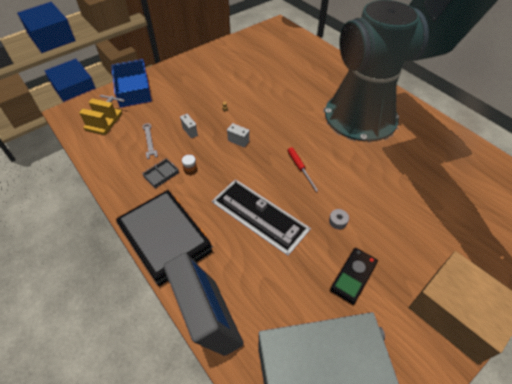

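View pics/side0.png

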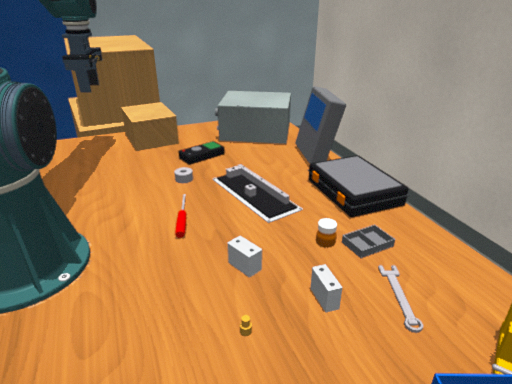

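The scene view shows the blanks at (189,125) and (238,135) and the jig around (262,215). In the side view the blanks are at (245,256) and (326,287). Next I'll get coarse positions, then use the wrist camera.

```bash
python3 - <<'E'
from h import *
import pickle
cs=pickle.load(open('c0.pkl','rb'));s=cs['scene'];d=cs['side']
print(np.round(onz(s,[(189,120),(238,129)],56),0))
print(np.round(onz(d,[(323,275),(245,245)],56),0))
print('tri holes tops', np.round(tri(s,[(189,120),(238,129)],d,[(323,275),(245,245)]),0))
print('jig corners',np.round(onz(s,[(235,181),(308,230),(289,251),(213,202)],4),0))
print('jigside',np.round(onz(d,[(215,178),(235,168),(299,207),(272,218)],4),0))
print('by: scr,reel,meter,jar,tray,wrench,coupler',np.round(onz(s,[(302,168),(339,219),(355,275),(189,165),(160,173),(150,140),(224,106)],10),0).tolist())
w=cs['wrist'];T=np.array(w['cam_to_world']);o=robot.get_obs()
from scipy.spatial.transform import Rotation as R
q=o['tool_rot'];Rt=R.from_quat([*q[1:],q[0]]).as_matrix();print(np.round(Rt,3));print(np.round(Rt.T@(T[:3,3]-o['tcp_pos']),1),np.round(Rt.T@T[:3,:3],3))
# seg tops: bright, low sat
for n,c,b in(('scene',s,(170,105,260,155)),('side',d,(220,225,350,320))):
    h=cv2.cvtColor(c['img'],cv2.COLOR_RGB2HSV);m=((h[...,1]<50)&(h[...,2]>90)).astype(np.uint8)
    x0,y0,x1,y1=b;mm=np.zeros_like(m);mm[y0:y1,x0:x1]=m[y0:y1,x0:x1]
    print(n,cv2.connectedComponentsWithStats(mm)[2].tolist()[1:])
    cv2.imwrite(f'pics/crop_{n}.png',cv2.resize(cv2.cvtColor(c['img'],cv2.COLOR_RGB2BGR)[y0:y1,x0:x1],None,fx=5,fy=5,interpolation=cv2.INTER_CUBIC))
E
```

```text
[[ 564. -326.   56.]
 [ 453. -180.   56.]]
[[ 563. -324.   56.]
 [ 456. -179.   56.]]
tri holes tops [[ 564. -325.   57.    1.]
 [ 455. -180.   57.    3.]]
jig corners [[576. -32.   4.]
 [515. 254.   4.]
 [606. 272.   4.]
 [682.  -6.   4.]]
jigside [[513. 251.   4.]
 [595. 297.   4.]
 [678.  -4.   4.]
 [586. -28.   4.]]
by: scr,reel,meter,jar,tray,wrench,coupler [[367.0, 65.0, 10.0], [417.0, 286.0, 10.0], [514.0, 442.0, 10.0], [661.0, -181.0, 10.0], [757.0, -210.0, 10.0], [709.0, -370.0, 10.0], [390.0, -359.0, 10.0]]
[[-0.959  0.282 -0.   ]
 [ 0.282  0.959 -0.001]
 [ 0.    -0.001 -1.   ]]
[ 7.530e+01  1.000e-01 -1.486e+02] [[-0.001  0.963  0.268]
 [ 1.     0.001 -0.   ]
 [-0.     0.268 -0.963]]
scene [[180, 114, 16, 15, 128], [227, 124, 22, 13, 175]]
side [[319, 225, 18, 8, 127], [349, 233, 1, 1, 1], [343, 234, 7, 7, 17], [228, 236, 34, 41, 982], [311, 264, 31, 48, 1028]]
```

Emit:
play_rows:
  motion:
    - [-50,-42.5,-6.5,0,0,0,-1]
    - [-50,-42.5,-6.5,0,0,0,-1]
    - [-50,-42.5,-6.5,0,0,0,-1]
    - [-50,-42.5,-6.5,0,0,0,-1]
    - [-50,-42.5,-6.5,0,0,0,-1]
    - [-50,-42.5,-6.5,0,0,0,-1]
    - [-50,-42.5,-6.5,0,0,0,-1]
    - [-50,-42.5,-6.5,0,0,0,-1]
    - [-50,-42.5,-6.5,0,0,0,-1]
    - [-50,-42.5,-6.5,0,0,0,-1]
    - [-50,-42.5,-6.5,0,0,0,-1]
    - [-50,-42.5,-6.5,0,0,0,-1]

```text
time: 1.65
tcp_pos: [558.1, 120.9, 300.8]
tool_rot: [0.0, 0.144, 0.99, -0.0]
force: [-1.2, 0.1, -0.8]
grip_width: 0.997
```

```bash
python3 - <<'E'
from h import *
import pickle
o=robot.get_obs(); print(o['time'],o['tcp_pos'],o['tool_rot'],o['qpos'],o['force'])
c=cap('wrist','w1.png');pickle.dump(c,open('w1.pkl','wb'))
E
```

```text
1.65 [558.10622627 120.88107813 300.81042354] [ 1.75230997e-06  1.43769012e-01  9.89611172e-01 -4.46163143e-04] [ 1.72850442e-01  1.01643984e-01  1.95476622e+00 -9.59761880e-04
  1.08545757e+00 -1.10896010e+00] [-1.21616437  0.0610375  -0.82188423]
```

View pics/w1.png

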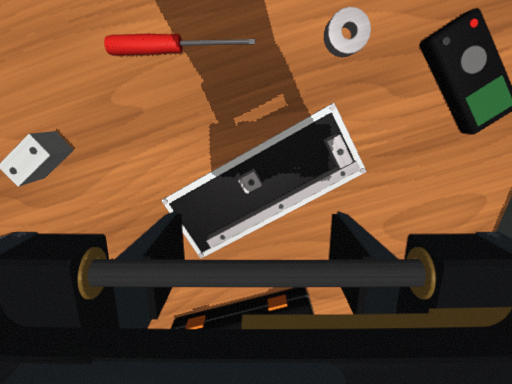

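The wrist view shows the whole jig, with plate corners near (167,201), (332,106), (364,170) and (202,255), the jaw at (250,182) and the stop at (340,150). One blank is at (30,157).

```bash
cat >> h.py <<'E'
PL=np.array([(-64,-162),(-64,138),(52,138),(52,-162)],float)
def quad(m):
    c=max(cv2.findContours(m,cv2.RETR_EXTERNAL,cv2.CHAIN_APPROX_NONE)[0],key=cv2.contourArea)
    h=cv2.convexHull(c)
    q=cv2.approxPolyDP(h,0.04*cv2.arcLength(h,True),True)[:,0].astype(float)
    # refine by line fits of hull edge points
    P=c[:,0].astype(float);L=[]
    n=len(q)
    for i in range(n):
        a,b=q[i],q[(i+1)%n];t=(b-a)/np.linalg.norm(b-a);r=P-a
        s=r@t;e=abs(r@[-t[1],t[0]]);k=(s>.1*np.linalg.norm(b-a))&(s<.9*np.linalg.norm(b-a))&(e<2.5)
        l=cv2.fitLine(P[k].astype(np.float32),cv2.DIST_HUBER,0,.01,.01).ravel();L.append(np.cross([l[2],l[3],1],[l[2]+l[0],l[3]+l[1],1]))
    out=[]
    for i in range(n):
        p=np.cross(L[i-1],L[i]);out.append(p[:2]/p[2])
    return np.array(out)
def rigid(A,B):
    a,b=A-A.mean(0),B-B.mean(0);th=np.arctan2((a[:,0]*b[:,1]-a[:,1]*b[:,0]).sum(),(a*b).sum())
    R=np.array([[np.cos(th),-np.sin(th)],[np.sin(th),np.cos(th)]]);t=B.mean(0)-R@A.mean(0)
    return th,t,np.linalg.norm(A@R.T+t-B,axis=1)
E
python3 - <<'E'
from h import *
import pickle
c=pickle.load(open('w1.pkl','rb'));im=c['img']
h=cv2.cvtColor(im,cv2.COLOR_RGB2HSV)
m=((h[...,1]<90)).astype(np.uint8);mm=np.zeros_like(m);mm[98:262,155:372]=m[98:262,155:372]
# drop gripper fingers
mm[205:,:190]=0; mm[210:,328:]=0
mm=cv2.morphologyEx(mm,cv2.MORPH_OPEN,np.ones((3,3),np.uint8))
q=quad(mm);print(q)
W=onz(c,q,4);print(np.round(W,1))
best=min((rigid(np.roll(PL,k,0)[::s],W[:,:2]) for k in range(4) for s in(1,-1)),key=lambda r:r[2].sum() + 1e3*(abs(r[0])>1))
print(best)
v=cv2.cvtColor(im,cv2.COLOR_RGB2BGR)
v=cv2.resize(v[95:265,150:375],None,fx=3.5,fy=3.5,interpolation=cv2.INTER_CUBIC)
cv2.polylines(v,[np.int32((q-[150,95]+.5)*3.5)],True,(0,0,255),1);cv2.imwrite('pics/w1c.png',v)
E
```

```text
[[333.65644879 102.36627625]
 [366.02527274 171.1889041 ]
 [199.48761537 258.37592844]
 [164.70935963 197.7001977 ]]
[[505.2 252.8   4. ]
 [617.7 278.2   4. ]
 [683.9 -14.7   4. ]
 [569.5 -31.9   4. ]]
(np.float64(0.2174851130065924), array([597.33983521, 134.10954997]), array([2.25520357, 1.96996201, 2.07702191, 5.9995893 ]))
```

View pics/w1c.png

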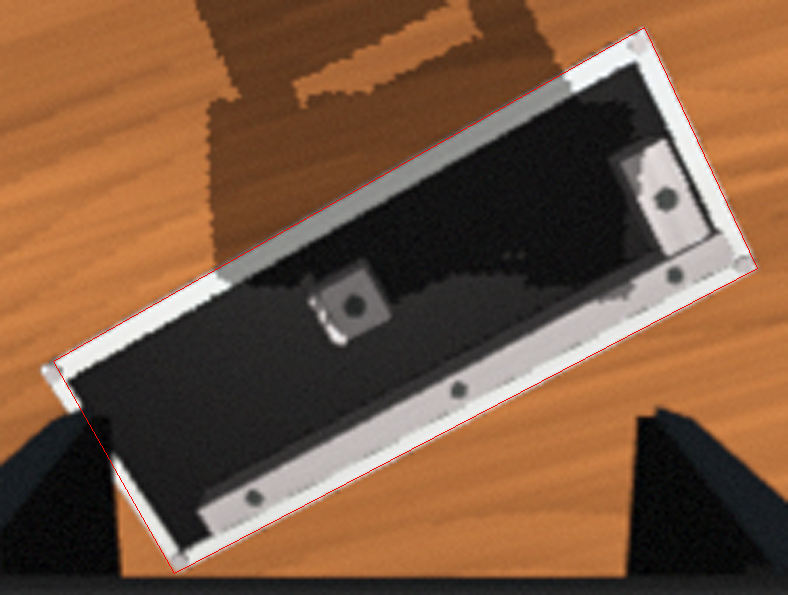

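Emit:
play_rows:
  motion:
    - [-14,-32.5,0,0,0,0,-1]
    - [-14,-32.5,0,0,0,0,-1]
    - [-14,-32.5,0,0,0,0,-1]
    - [-14,-32.5,0,0,0,0,-1]
    - [-14,-32.5,0,0,0,0,-1]
    - [-14,-32.5,0,0,0,0,-1]
    - [-14,-32.5,0,0,0,0,-1]
    - [-14,-32.5,0,0,0,0,-1]

```text
time: 2.7
tcp_pos: [599.2, -228.2, 300.5]
tool_rot: [-0.001, 0.143, 0.99, -0.0]
force: [-0.2, 0.3, 0.2]
grip_width: 1.002
```

```bash
python3 - <<'E'
from h import *
import pickle
o=robot.get_obs(); print(o['time'],o['tcp_pos'],o['tool_rot'],o['qpos'],o['force'])
c=cap('wrist','w2.png');pickle.dump(c,open('w2.pkl','wb'))
E
```

```text
2.7 [ 599.23136597 -228.15497757  300.45363122] [-6.23107220e-04  1.43005968e-01  9.89721609e-01 -2.06105071e-04] [-3.99869836e-01  2.19987055e-01  1.81696794e+00 -7.99672034e-04
  1.10573874e+00 -1.68331120e+00] [-0.22751039  0.30751648  0.21932887]
```

View pics/w2.png

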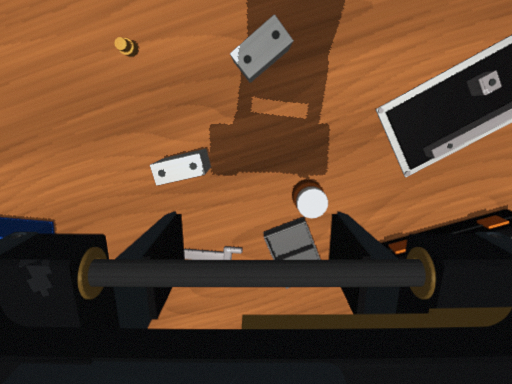

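Wrist view: blank B1 is at (178,170) and looks narrower. B2 is at (262,48), in shadow, and looks wider. The jig's entry corners are at (379,109) and (408,175).

```bash
python3 - <<'E'
from h import *
import pickle
c=pickle.load(open('w2.pkl','rb'));im=c['img'];w1=pickle.load(open('w1.pkl','rb'))
h=cv2.cvtColor(im,cv2.COLOR_RGB2HSV)
def top(h,b,vt):
    x0,y0,x1,y1=b;m=np.zeros(h.shape[:2],np.uint8);s=h[y0:y1,x0:x1]
    m[y0:y1,x0:x1]=(s[...,1]<60)&(s[...,2]>vt)
    return cv2.morphologyEx(m,cv2.MORPH_CLOSE,np.ones((7,7),np.uint8))
print('V B1',h[165:178,150:212:4,2].tolist()[6]); print('B2',h[20:85:4,262,2],h[20:85:4,262,1])
for n,b,vt in(('B1',(140,140,225,200),170),('B2',(220,5,305,90),120)):
    q=quad(top(h,b,vt));W=onz(c,q,56);print(n,np.round(q,1).tolist(),np.round(W[:,:2],1).tolist(),'edges',np.round(np.linalg.norm(W-np.roll(W,-1,0),axis=1),1),'ctr',W.mean(0).round(1))
    k=np.roll(W,-1,0)-W;print(np.degrees(np.arctan2(k[:,1],k[:,0])).round(1))
# holes: dark blobs within tops
for n,b in(('B1',(140,140,225,200)),('B2',(220,5,305,90))):
    x0,y0,x1,y1=b;m=((h[y0:y1,x0:x1,2]<75)&(h[y0:y1,x0:x1,1]<110)).astype(np.uint8)
    N,_,st,ct=cv2.connectedComponentsWithStats(m);
    for i in range(1,N):
        if 12<st[i,4]<150: p=ct[i]+[x0,y0];print(n,st[i,4],p.round(1),onz(c,[p],56).round(1))
W=onz(c,[(379,109),(408,175)],4)
print('jigentry',W.round(1)); th=.222;R=np.array([[np.cos(th),-np.sin(th)],[np.sin(th),np.cos(th)]])
print('pred',(PL[[0,3]]@R.T+[597.6,132.1]).round(1))
print('jaw screw tri', tri(w1,[(250.8,182.2)],c,[(492,83)]).round(1), 'fence screw',tri(w1,[(222.5,237)],c,[(450.5,146)]).round(1))
E
```

```text
V B1 [183, 224, 127, 66, 230, 227, 229, 229, 229, 230, 229, 230, 229, 157, 65, 137]
B2 [ 89  95 139 133 139 139 138 135 136 137 139 141  63  70  86  93  91] [175  59   2   4   2   4   4   4   4   4   4   2  12 102 181 167 171]
B1 [[198.8, 153.7], [202.8, 174.2], [156.0, 184.5], [150.2, 164.9]] [[556.7, -294.8], [584.4, -298.8], [579.8, -364.8], [552.3, -362.4]] edges [28.  66.2 27.7 67.8] ctr [ 568.3 -330.2   56. ]
[ -8.3 -94.  174.9  86.2]
B2 [[292.0, 40.1], [249.1, 76.7], [229.2, 53.4], [273.7, 15.5]] [[458.5, -141.4], [484.0, -203.2], [451.3, -218.7], [426.4, -155.3]] edges [66.8 36.2 68.1 35.1] ctr [ 455.1 -179.6   56. ]
[ -67.6 -154.6  111.5   23.5]
B1 18 [192.7 165.6] [[ 569.4 -307.9   56. ]]
B1 22 [161.  172.9] [[ 566.7 -352.4   56. ]]
B2 49 [275.3  34.5] [[ 446.9 -159.1   56. ]]
B2 45 [246.9  58.7] [[ 463.3 -199.7   56. ]]
jigentry [[573.1 -34.8   4. ]
 [682.3  -9.2   4. ]]
pred [[570.8 -40. ]
 [684.  -14.5]]
jaw screw tri [[578.  107.1  34.9   1.3]] fence screw [[646.8  41.6  35.    0.9]]
```

Emit:
play_rows:
  motion:
    - [0.1,-10.7,15,0,0,77.2,-1]
    - [0.1,-10.7,15,0,0,77.2,-1]
    - [0.1,-10.7,15,0,0,77.2,-1]
    - [0.1,-10.7,15,0,0,77.2,-1]
    - [0.1,-10.7,15,0,0,77.2,-1]
    - [0.1,-10.7,15,0,0,77.2,-1]
    - [0.1,-10.7,15,0,0,77.2,-1]
    - [0.1,-10.7,15,0,0,77.2,-1]
    - [0.1,-10.7,15,0,0,77.2,-1]
    - [0.1,-10.7,15,0,0,77.2,-1]

```text
time: 4.0
tcp_pos: [568.0, -330.0, 150.7]
tool_rot: [-0.0, 0.728, 0.686, -0.001]
force: [-0.7, -0.1, -0.7]
grip_width: 1.002
```

```bash
cat >> h.py <<'E'
from scipy.spatial.transform import Rotation as Ro
def tool():
    o=robot.get_obs();q=o['tool_rot'];return o,Ro.from_quat([*q[1:],q[0]]).as_matrix()
def go(target,yaw=None):
    """world target mm, world yaw of tool y (deg) -> row numbers"""
    o,R=tool();t=R.T@(np.array(target)-o['tcp_pos'])/10
    y=np.degrees(np.arctan2(R[1,1],R[0,1]));yaw=y if yaw is None else yaw
    f=np.array([np.cos(np.radians(yaw)),np.sin(np.radians(yaw)),0]);D=np.c_[np.cross(f,[0,0,-1]),f,[0,0,-1]]
    r=np.degrees(Ro.from_matrix(R.T@D).as_rotvec())
    print('t',o['time'].round(2),'tcp',o['tcp_pos'].round(1),'yaw',y.round(2),'grip',round(float(o['grip_width']),3),'F',o['force'].round(1),'shift cm',t.round(2),'rot',r.round(2))
E
python3 - <<'E'
from h import *
import pickle
go([568.2,-330.2,49.5],-3.7)
c=cap('wrist','w3.png');pickle.dump(c,open('w3.pkl','wb'))
im=c['img'];h=cv2.cvtColor(im,cv2.COLOR_RGB2HSV)
m=((h[...,1]<60)&(h[...,2]>170)).astype(np.uint8);m=cv2.morphologyEx(m,cv2.MORPH_CLOSE,np.ones((7,7),np.uint8))
print(cv2.connectedComponentsWithStats(m)[2][1:].tolist())
E
```

```text
Traceback (most recent call last):
  File "h.py", line 49, in go
    print('t',o['time'].round(2),'tcp',o['tcp_pos'].round(1),'yaw',y.round(2),'grip',round(float(o['grip_width']),3),'F',o['force'].round(1),'shift cm',t.round(2),'rot',r.round(2))
              ^^^^^^^^^^^^^^^
AttributeError: 'float' object has no attribute 'round'
```

```bash
sed -i "s/o\['time'\].round(2)/round(float(o['time']),2)/" h.py
python3 - <<'E'
from h import *
import pickle
go([568.2,-330.2,49.5],-3.7)
c=cap('wrist','w3.png');pickle.dump(c,open('w3.pkl','wb'))
im=c['img'];h=cv2.cvtColor(im,cv2.COLOR_RGB2HSV)
m=((h[...,1]<60)&(h[...,2]>170)).astype(np.uint8);m=cv2.morphologyEx(m,cv2.MORPH_CLOSE,np.ones((7,7),np.uint8))
print(cv2.connectedComponentsWithStats(m)[2][1:].tolist())
E
```

```text
t 4.0 tcp [ 568.  -330.   150.7] yaw -3.45 grip 1.002 F [-0.7 -0.1 -0.7] shift cm [-0.02  0.03 10.12] rot [-0.06  0.03  0.25]
[[95, 0, 25, 20, 173], [355, 0, 45, 13, 393], [380, 143, 64, 106, 1500], [260, 228, 13, 13, 114], [251, 237, 3, 3, 6]]
```

View pics/w3.png

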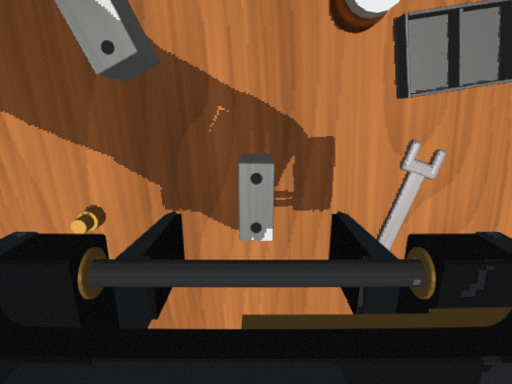

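The narrow blank sits between the fingers, centred and square: hole marks at (256,178) and (256,228), width/length about 0.43. I'll check the position, then go down.

```bash
python3 - <<'E'
from h import *
import pickle
a=pickle.load(open('w3.pkl','rb'));b=pickle.load(open('w2.pkl','rb'))
print(onz(a,[(256,178),(256,228)],56).round(1), tri(a,[(256,178),(256,228)],b,[(192.7,165.6),(161,172.9)]).round(1))
W=onz(a,[(240,162),(274,162),(240,240),(273,240)],56).round(1);print(W)
go([568.2,-330.2,49.5],-3.7)
E
```

```text
[[ 569.5 -307.9   56. ]
 [ 566.8 -352.7   56. ]] [[ 5.695e+02 -3.080e+02  5.580e+01  0.000e+00]
 [ 5.667e+02 -3.528e+02  5.540e+01  3.000e-01]]
[[ 557.1 -293.7   56. ]
 [ 585.1 -295.4   56. ]
 [ 551.9 -363.2   56. ]
 [ 581.1 -365.    56. ]]
t 4.05 tcp [ 568.  -330.1  150.7] yaw -3.48 grip 1.0 F [0.1 0.1 0.2] shift cm [-1.000e-02  3.000e-02  1.012e+01] rot [-0.06  0.03  0.22]
```

Emit:
play_rows:
  motion:
    - [0,0,5,0,0,0.2,-1]
    - [0,0,10.1,0,0,0.2,-1]
    - [0,0,10.1,0,0,0.2,-1]
    - [0,0,10.1,0,0,0.2,1]
    - [0,0,10.1,0,0,0.2,1]
    - [0,0,10.1,0,0,0.2,1]
    - [0,0,10.1,0,0,0.2,1]
    - [0,0,10.1,0,0,0.2,1]
    - [0,0,10.1,0,0,0.2,1]
    - [0,0,10.1,0,0,0.2,1]
  squeeze: 45

```text
time: 5.3
tcp_pos: [567.9, -330.1, 49.6]
tool_rot: [-0.0, 0.729, 0.684, -0.001]
force: [-1.2, -0.1, 0.7]
grip_width: 0.324
```

```bash
python3 - <<'E'
from h import *
go([568.2,-330.2,150])
E
```

```text
t 5.3 tcp [ 567.9 -330.1   49.6] yaw -3.69 grip 0.324 F [-1.2 -0.1  0.7] shift cm [-1.000e-02  2.000e-02 -1.004e+01] rot [-0.07  0.02  0.  ]
```

Emit:
play_rows:
  motion:
    - [0,0,-5,0,0,0,1]
    - [0,0,-10,0,0,0,1]
    - [0,0,-10,0,0,0,1]

```text
time: 5.68
tcp_pos: [569.7, -331.1, 153.3]
tool_rot: [0.002, 0.729, 0.684, 0.0]
force: [-0.4, -0.3, -3.1]
grip_width: 0.325
```

```bash
python3 - <<'E'
from h import *
go([624,26.1,130],12.7)
E
```

```text
t 5.67 tcp [ 569.7 -331.1  153.3] yaw -3.68 grip 0.325 F [-0.4 -0.3 -3.1] shift cm [36.    3.12  2.23] rot [  0.19   0.21 -16.38]
```

Emit:
play_rows:
  motion:
    - [36,3.1,2.2,0,0,-16.4,1]
    - [36,3.1,2.2,0,0,-16.4,1]
    - [36,3.1,2.2,0,0,-16.4,1]
    - [36,3.1,2.2,0,0,-16.4,1]
    - [36,3.1,2.2,0,0,-16.4,1]
    - [36,3.1,2.2,0,0,-16.4,1]
    - [36,3.1,2.2,0,0,-16.4,1]
    - [36,3.1,2.2,0,0,-16.4,1]
    - [36,3.1,2.2,0,0,-16.4,1]

```text
time: 6.8
tcp_pos: [623.4, 25.1, 129.8]
tool_rot: [0.002, 0.625, 0.781, -0.0]
force: [-1.1, 0.5, -3.3]
grip_width: 0.325
```

```bash
python3 - <<'E'
from h import *
import pickle
go([624,26.1,62],12.7)
c=cap('wrist','w4.png');pickle.dump(c,open('w4.pkl','wb'))
E
```

```text
t 6.8 tcp [623.4  25.1 129.8] yaw 12.65 grip 0.325 F [-1.1  0.5 -3.3] shift cm [0.11 0.07 6.78] rot [ 0.11  0.22 -0.05]
```

View pics/w4.png

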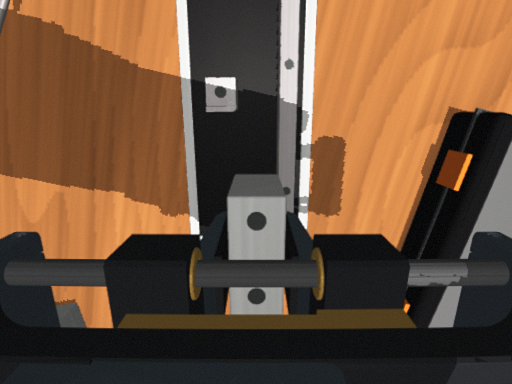

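The view along the bed shows the jaw's gauging edge at column ~236 (rows 78–110) and the fence's inner top edge at column ~279. The blank's hole marks are at (257,221) and (257,296).

```bash
python3 - <<'E'
from h import *
import pickle
c=pickle.load(open('w4.pkl','rb'));g=cv2.cvtColor(c['img'],cv2.COLOR_RGB2GRAY).astype(int)
h=cv2.cvtColor(c['img'],cv2.COLOR_RGB2HSV).astype(int)
fe=[];P=[]
for r in range(5,200,5):
    row=g[r,262:292]; d=np.diff(row); k=np.argmax(d>25)
    if d.max()>25: fe.append((262+k+1,r))
print(fe)
print([g[r,198:246:2].tolist() for r in (85,100)])
o,R=tool()
F=onz(c,fe,34);th=np.radians(12.72)
def jig(W,o=(597.8,133),th=th):
    d=W[:,:2]-o;return np.c_[d@[np.cos(th),np.sin(th)],d@[-np.sin(th),np.cos(th)]].round(1)
print(jig(F)[::4]); d=F[-1]-F[0];print('yaw fence',np.degrees(np.arctan2(d[0],-d[1])))
l=cv2.fitLine(F[:,:2].astype(np.float32),cv2.DIST_HUBER,0,.01,.01).ravel();print('fit yaw',np.degrees(np.arctan2(-l[0]*np.sign(l[1]),abs(l[1]))))
print('jaw edge',jig(onz(c,[(236.5,85),(236.5,105),(205.5,78),(205.5,111)],34)))
print('blank holes',jig(onz(c,[(256.5,221),(256.5,296)],136.2)),'tcp',jig(o['tcp_pos'][None]))
E
```

```text
[(np.int64(281), 5), (np.int64(281), 10), (np.int64(280), 15), (np.int64(280), 20), (np.int64(280), 25), (np.int64(280), 30), (np.int64(280), 35), (np.int64(280), 40), (np.int64(280), 45), (np.int64(280), 50), (np.int64(280), 55), (np.int64(280), 60), (np.int64(279), 65), (np.int64(279), 70), (np.int64(279), 75), (np.int64(279), 80), (np.int64(279), 85), (np.int64(279), 90), (np.int64(279), 95), (np.int64(279), 100), (np.int64(279), 105), (np.int64(280), 110), (np.int64(280), 115), (np.int64(279), 120), (np.int64(279), 125), (np.int64(279), 130), (np.int64(279), 135), (np.int64(279), 140), (np.int64(278), 145), (np.int64(277), 150), (np.int64(279), 155), (np.int64(279), 160), (np.int64(279), 165), (np.int64(279), 170), (np.int64(279), 175), (np.int64(290), 190)]
[[26, 24, 29, 35, 146, 144, 145, 144, 188, 198, 203, 227, 241, 249, 248, 248, 247, 246, 249, 69, 62, 64, 62, 64], [24, 24, 24, 27, 133, 143, 144, 143, 145, 145, 146, 141, 142, 143, 142, 144, 146, 145, 150, 67, 33, 29, 31, 28]]
[[ 20.2  40. ]
 [ 19.7  26.7]
 [ 19.9  12.9]
 [ 19.4  -1.2]
 [ 19.6 -15.7]
 [ 19.9 -30.6]
 [ 20.2 -46.1]
 [ 19.6 -62. ]
 [ 20.7 -78.5]]
yaw fence 16.947875562461864
fit yaw 13.22569
jaw edge [[-13.4 -15.6]
 [-13.6 -30.6]
 [-37.2 -10.4]
 [-38.3 -35.1]]
blank holes [[   1.6  -89. ]
 [   1.6 -133.1]] tcp [[   1.3 -111. ]]
```

Emit:
play_rows:
  motion:
    - [0.1,0.05,4,0.1,0.2,0,1]
    - [0.1,0.05,6.3,0.1,0.2,0,1]
    - [0.1,0.05,6.9,0.1,0.2,0,1]
    - [0.1,0.05,6.9,0.1,0.2,0,1]
    - [0.1,0.05,7.0,0.1,0.2,0,1]
    - [0.1,0.05,7.05,0.1,0.2,0,1]
    - [0.1,0.05,7.05,0.1,0.2,0,1]

```text
time: 7.72
tcp_pos: [624.1, 25.9, 59.7]
tool_rot: [0.0, 0.625, 0.781, 0.0]
force: [-1.1, -0.5, -3.5]
grip_width: 0.325
```

```bash
cat >> h.py <<'E'
def st(z=60,x=1.3,y=-111):
    th=np.radians(12.72);o=robot.get_obs();d=o['tcp_pos'][:2]-[597.8,133];u=np.array([np.cos(th),np.sin(th)]);v=np.array([-u[1],u[0]])
    f=o['force'];print('jig tcp',(d@u).round(2),(d@v).round(2),'Fjig',(f[:2]@u).round(1),(f[:2]@v).round(1),f[2].round(1),'M',np.round(o['wrist_torque'],2))
    w=np.array([597.8,133])+x*u+y*v;go([*w,z],12.72)
E
python3 -c "
from h import *
st(59.5)"
```

```text
jig tcp 2.07 -110.28 Fjig -1.2 -0.2 -3.5 M [-0.05  0.06  0.02]
t 7.72 tcp [624.1  25.9  59.7] yaw 12.65 grip 0.325 F [-1.1 -0.5 -3.5] shift cm [-0.07 -0.08  0.02] rot [ 0.05  0.03 -0.07]
```

Emit:
play_rows:
  motion:
    - [0,0,0.05,0,0,0,1]
    - [0,0,0.1,0,0,0,1]
    - [0,0,0.15,0,0,0,1]

```text
time: 8.1
tcp_pos: [624.7, 25.9, 59.6]
tool_rot: [0.001, 0.625, 0.781, 0.0]
force: [-7.5, 0.1, 23.1]
grip_width: 0.327
```

```bash
python3 -c "
from h import *
st(59.5)"
```

```text
jig tcp 2.69 -110.4 Fjig -7.3 1.8 23.1 M [-0.05  1.73 -0.01]
t 8.1 tcp [624.7  25.9  59.6] yaw 12.64 grip 0.327 F [-7.5  0.1 23.1] shift cm [-0.06 -0.14  0.01] rot [ 0.08  0.04 -0.08]
```

Emit:
play_rows:
  motion:
    - [0,0.1,0.0,0,0,0,1]
    - [0,0.2,0.0,0,0,0,1]
    - [0,0.2,0,0,0,0,1]

```text
time: 8.48
tcp_pos: [626.5, 26.3, 59.6]
tool_rot: [0.0, 0.625, 0.781, 0.0]
force: [-4.2, -0.8, 4.6]
grip_width: 0.325
```

```bash
python3 -c "
from h import *
st(59.5)"
```

```text
jig tcp 4.48 -110.39 Fjig -4.3 0.2 4.6 M [-0.2   0.84  0.13]
t 8.47 tcp [626.5  26.3  59.6] yaw 12.66 grip 0.325 F [-4.2 -0.8  4.6] shift cm [-0.06 -0.32  0.01] rot [ 0.04  0.04 -0.06]
```

Emit:
play_rows:
  motion:
    - [0.8,-0.05,0,0,0,0.05,1]
    - [1.8,-0.05,0,0,0,0.05,1]
    - [2.8,-0.05,0,0,0,0.05,1]
    - [3.8,-0.05,0,0,0,0.05,1]
    - [4.8,-0.05,0,0,0,0.05,1]
    - [5.8,-0.05,0,0,0,0.05,1]
    - [6.8,-0.05,0,0,0,0.05,1]
    - [7.6,-0.05,0,0,0,0.05,1]

```text
time: 9.48
tcp_pos: [609.3, 101.0, 59.6]
tool_rot: [0.001, 0.625, 0.781, 0.0]
force: [0.6, -0.8, 1.3]
grip_width: 0.326
```

```bash
python3 -c "
from h import *
st(59.5)"
```

```text
jig tcp 4.14 -33.76 Fjig 0.4 -0.9 1.3 M [-0.33  0.01  0.02]
t 9.47 tcp [609.3 101.   59.6] yaw 12.62 grip 0.326 F [ 0.6 -0.8  1.3] shift cm [-7.72 -0.27  0.02] rot [ 0.05  0.04 -0.1 ]
```

Emit:
play_rows:
  motion:
    - [0.7,0,0.02,0,0,-0.1,1]
    - [1.6,0,0.02,0,0,-0.1,1]
    - [2.5,0,0.02,0,0,-0.1,1]
    - [3.5,0,0.02,0,0,-0.1,1]
    - [4.5,0,0.02,0,0,-0.1,1]
    - [5.5,0,0.02,0,0,-0.1,1]
    - [6.5,0,0.02,0,0,-0.1,1]
    - [7.5,0,0.02,0,0,-0.1,1]
    - [8.4,0,0.02,0,0,-0.1,1]
    - [8.8,0,0.02,0,0,-0.1,1]
    - [8.8,0,0.02,0,0,-0.1,1]

```text
time: 10.85
tcp_pos: [589.8, 187.7, 59.6]
tool_rot: [0.0, 0.624, 0.781, 0.0]
force: [-1.7, 2.9, 7.2]
grip_width: 0.325
```

```bash
python3 -c "
from h import *
st(59.5)"
```

```text
jig tcp 4.28 55.06 Fjig -1.0 3.2 7.2 M [0.51 0.55 0.1 ]
t 10.85 tcp [589.8 187.7  59.6] yaw 12.72 grip 0.325 F [-1.7  2.9  7.2] shift cm [-1.661e+01 -3.000e-01  1.000e-02] rot [0.05 0.02 0.  ]
```

Emit:
play_rows:
  motion:
    - [0.4,0,0,0,0,0,1]
    - [0.7,0,0,0,0,0,1]
    - [0.9,0,0,0,0,0,1]
    - [1.0,0,0,0,0,0,1]
    - [1.0,0,0,0,0,0,1]

```text
time: 11.48
tcp_pos: [587.7, 197.1, 59.6]
tool_rot: [0.001, 0.624, 0.781, 0.0]
force: [1.0, -5.6, 3.2]
grip_width: 0.329
```

```bash
python3 -c "
from h import *
st(59.5)"
```

```text
jig tcp 4.26 64.7 Fjig -0.2 -5.7 3.2 M [-1.06 -0.02  0.07]
t 11.47 tcp [587.7 197.1  59.6] yaw 12.73 grip 0.329 F [ 1.  -5.6  3.2] shift cm [-17.57  -0.3    0.02] rot [0.04 0.05 0.01]
```

Emit:
play_rows:
  motion:
    - [0.1,0,0,0,0,0,1]
    - [0.1,0,0,0,0,0,1]

```text
time: 11.72
tcp_pos: [587.8, 197.2, 59.7]
tool_rot: [0.001, 0.624, 0.781, -0.0]
force: [1.3, -11.4, 5.6]
grip_width: 0.326
```

```bash
python3 -c "
from h import *
st(59.5)"
```

```text
jig tcp 4.33 64.79 Fjig -1.2 -11.4 5.6 M [-2.24 -0.26  0.02]
t 11.72 tcp [587.8 197.2  59.7] yaw 12.75 grip 0.326 F [  1.3 -11.4   5.6] shift cm [-17.58  -0.31   0.05] rot [0.04 0.11 0.03]
```

Emit:
play_rows:
  motion:
    - [0.02,0.05,0.02,0,0,0,1]
    - [0.02,0.1,0.03,0,0,0,1]
    - [0.02,0.14,0.04,0,0,0,1]
    - [0.02,0.14,0.04,0,0,0,1]

```text
time: 12.22
tcp_pos: [587.9, 197.1, 59.6]
tool_rot: [0.0, 0.624, 0.781, -0.002]
force: [-11.3, -7.9, 20.5]
grip_width: 0.328
```

```bash
python3 -c "
from h import *
st(59.5)"
```

```text
jig tcp 4.41 64.69 Fjig -12.8 -5.2 20.5 M [-1.21  2.06  0.11]
t 12.22 tcp [587.9 197.1  59.6] yaw 12.76 grip 0.328 F [-11.3  -7.9  20.5] shift cm [-17.57  -0.32   0.05] rot [-0.14  0.14  0.04]
```

Emit:
play_rows:
  motion:
    - [0.02,0.15,0.02,0,0,0,1]
    - [0.02,0.15,0.02,0,0,0,1]
    - [0.02,0.15,0.02,0,0,0,1]
    - [0.02,0.15,0.02,0,0,0,1]
    - [0.02,0.15,0.02,0,0,0,1]
    - [0.02,0.15,0.02,0,0,0,1]

```text
time: 12.98
tcp_pos: [588.0, 197.1, 59.6]
tool_rot: [-0.001, 0.624, 0.781, -0.003]
force: [-11.3, -7.4, 19.8]
grip_width: 0.324
```

```bash
python3 -c "
from h import *
st(59.5)
c=cap('wrist','w5.png');s=cap('side')['img'];a=cv2.resize(s[150:225,205:310],(560,400),interpolation=cv2.INTER_CUBIC)
cv2.imwrite('pics/f.png',cv2.cvtColor(np.hstack([c['img'][:300,130:370],cv2.resize(a,(420,300))]),cv2.COLOR_RGB2BGR))
st(59.5)"
```

```text
jig tcp 4.54 64.73 Fjig -12.7 -4.7 19.8 M [-0.98  2.12  0.09]
t 12.97 tcp [588.  197.1  59.6] yaw 12.76 grip 0.324 F [-11.3  -7.4  19.8] shift cm [-17.57  -0.34   0.06] rot [-0.33  0.16  0.04]
jig tcp 4.53 64.73 Fjig -13.5 -4.9 20.1 M [-1.01  2.09  0.16]
t 13.07 tcp [588.  197.1  59.6] yaw 12.76 grip 0.326 F [-12.1  -7.8  20.1] shift cm [-17.57  -0.33   0.06] rot [-0.33  0.16  0.04]
```

View pics/f.png

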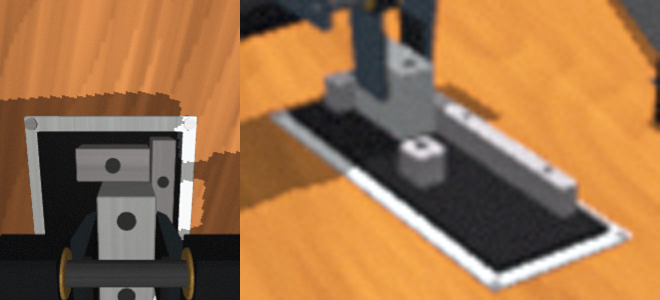

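The blank is against the stop and the fence. I'll take out the slight tilt (0.33°), ease the downward push and firm up the side push.

Emit:
play_rows:
  motion:
    - [0.02,0.15,0.0,-0.15,0.1,0,1]
    - [0.02,0.17,-0.02,-0.3,0.1,0,1]
    - [0.02,0.17,-0.02,-0.3,0.1,0,1]
    - [0.02,0.17,-0.02,-0.3,0.1,0,1]
    - [0.02,0.17,-0.02,-0.3,0.1,0,1]
    - [0.02,0.17,-0.02,-0.3,0.1,0,1]
    - [0.02,0.17,-0.02,-0.3,0.1,0,1]

```text
time: 13.95
tcp_pos: [588.0, 197.1, 59.6]
tool_rot: [-0.001, 0.624, 0.781, -0.002]
force: [-10.1, -6.1, 15.2]
grip_width: 0.33
```

```bash
python3 -c "
from h import *
st(59.5)
for i in range(8): cap('side')
st(59.5)"
```

```text
jig tcp 4.53 64.71 Fjig -11.2 -3.7 15.2 M [-1.14  1.98  0.14]
t 13.95 tcp [588.  197.1  59.6] yaw 12.76 grip 0.33 F [-10.1  -6.1  15.2] shift cm [-17.57  -0.34   0.04] rot [-0.26  0.08  0.04]
jig tcp 4.52 64.7 Fjig -12.7 -3.9 13.7 M [-1.14  1.98  0.06]
t 14.35 tcp [588.  197.1  59.6] yaw 12.76 grip 0.327 F [-11.5  -6.6  13.7] shift cm [-17.57  -0.33   0.04] rot [-0.26  0.08  0.04]
```

```bash
python3 -c "
from h import *
print(robot.job_done()); st(59.5)"
```

```text
the job is handed in; nothing more can be done
None
the job is handed in; nothing more can be done
```

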